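Take the filter cover off the dust extractor

TASK

The filter of the bench dust extractor is due for a change. First turn the extractor off: its rotary switch is off with the bar handle square across, parallel to the lower edge of the sloping intake. Then squeeze the snap tab at the upper edge of the louvred filter cover inward, swing the cover up off the machine, and set it down gently, right way up and flat, wholly on the empty sheet of tissue, leaving the old round box and the seal on the other sheet alone.

Things in the scene. Friction and masses are not known exactly. Their poses are not given: they have to be found in the camera images.
- extractor: Grey bench dust extractor, fixed, 215 deep (x) by 310 wide (y) by 134 mm high. Origin under its middle, on the table; x to its back, y to its left; its face looks to the robot's right. Left part (y -55 to 155): intake face sloping up at 30 deg from x -107, z 34 to x 66, z 134, then flat at z 134. Right part (y -155 to -55, x -50 to 107): motor housing, flat top at z 134
- face_mid (a point): Middle of the extractor's sloping face, level with its frame surface (extractor frame x -25, y 50, z 82 mm). The cover lies here in a recess 9 mm deep that runs 75.5 mm down and 77 mm up the slope from here: 0.5 mm play below, 2 mm above
- switch (a joint): Angle of the rotary switch about the vertical: 0 = off, bar handle parallel to the extractor's y axis (square across); 1.047 rad = on, turned 60 deg counter-clockwise from that, seen from above. Starts on. A spring snaps it to the nearer end (0.16 N m to leave an end, zero half-way); stops at both ends
- switch_grip (a point): Middle of the switch's black bar handle, on its vertical turning axis (extractor frame x 25, y -105, z 158 mm). The bar is 62 long, 13 thick, 24 mm tall: from 14 mm below to 10 mm above this point, over a 48 mm wide collar on the flat housing top, 24.5 mm below this point. The point's y axis lies along the bar and turns with it
- cover: Louvred grey plastic filter cover, 0.13 to 0.22 kg: inverted tray 150 (x) by 170 (y) by 11 mm thick, skirt open below. Origin at the middle of its underside; z out of the louvres, x towards the tab edge (up the 30 deg slope when fitted), y left. Laid flat it stands on its skirt, z 0. The tab is at its x+ edge, the lugs at its x- edge
- lugs (a point): Middle of the cover's lower edge (cover x -75, y 0, z 6 mm; axes of the cover). Beside it (y +-50) two lugs 20 mm wide reach 6 mm down the slope under the frame's lip (3 mm thick, above cover z 6). To free them swing the tab edge up about this line by 10 to 15 deg, shifting the cover 2 to 3 mm up the slope as it turns, then draw it 10 mm or more up along itself before lifting away
- tab (a joint): How far the snap tab is pressed in, m: 0 = free, 0.009 = at its stop; 3 N to start, 9 N at the stop. It is pressed along the cover's -x, towards the thumb rest. Its hook, near the cover's underside, reaches 5 mm under the upper frame: the cover comes free with the tab in by 6 mm or more, kept in while lifting
- cover_pinch (a point): Where to pinch the cover (cover x 42.5, y 0, z 20 mm; axes of the cover), along its x axis: half-way between the thumb rest and the pressed-in tab, 9 mm above the cover's top and below the tops of both. Tab: upright pad 32 mm wide (y), 5 thick, outer face 26.5 mm up the slope from here, 17.5 when fully in
- thumb_rest (a point): Middle of the lower face of the fixed upright thumb rest on the cover (cover x 24, y 0, z 20 mm; axes of the cover): 36 mm wide (y), 7 thick, 18 mm tall, 18.5 mm down the slope from the pinch point. Rest and tab together measure 45 mm, 36 with the tab fully in
- sheet: The empty sheet of white tissue, fixed flat on the table, 300 (x) by 260 (y) by 1.5 mm thick; origin under its middle, on the table. Left or right of the extractor; the other, equal sheet, on the opposite side, carries the round box and the seal
- corner_ul (a point): Corner of the cover's underside: tab edge, left (cover x 75, y 85, z 0 mm)
- corner_ur (a point): Corner of the cover's underside: tab edge, right (cover x 75, y -85, z 0 mm)
- corner_ll (a point): Corner of the cover's underside: lug edge, left (cover x -75, y 85, z 0 mm)
- corner_lr (a point): Corner of the cover's underside: lug edge, right (cover x -75, y -85, z 0 mm)
- round_box: Old bronze-brown round box, 86 mm across, 57 mm high, 0.35 kg, on the other sheet; origin under its middle. Leave alone
- seal: Old stone seal, 40 x 40 mm, 54 mm high, 0.3 kg, on the other sheet; origin under its middle. Leave alone

How it is judged:
On the way, in this order (a step that is already met when the one before it is completed fails the run):
1. the extractor is switched off (value of joint switch below 0.1 rad and z of cover in the frame of extractor below 0.08 m), for 0.2 s.
2. the tab is pressed in (4 mm or more) with the cover still in place (all of step 1 and value of joint tab above 0.004 m), for 0.05 s.
3. the cover is lifted off the machine in the gripper (distance between cover and extractor above 0.13 m and contact force between the fingers and cover above 1 N), for 0.2 s.
At the end, for the whole second after the job is handed in: Switch off (within 0.1 rad of square across); cover released, at rest, right way up and flat (within 0.08 rad), lying on the empty sheet (underside within 5 mm of the table top) with all four corners inside the sheet's edges (2 mm allowed) (value of joint switch below 0.1 rad and angle between cover's own z axis and vertical below 0.08 rad and z of cover in the frame of sheet below 0.005 m and x of corner_ul in the frame of sheet between -0.152 and 0.152 m and y of corner_ul in the frame of sheet between -0.132 and 0.132 m and x of corner_ur in the frame of sheet between -0.152 and 0.152 m and y of corner_ur in the frame of sheet between -0.132 and 0.132 m and x of corner_ll in the frame of sheet between -0.152 and 0.152 m and y of corner_ll in the frame of sheet between -0.132 and 0.132 m and x of corner_lr in the frame of sheet between -0.152 and 0.152 m and y of corner_lr in the frame of sheet between -0.132 and 0.132 m and linear speed of cover below 0.02 m/s); the robot touches nothing.
It fails at once if the cover is dropped (falls free faster than 0.6 m/s) (linear speed of cover above 0.6 m/s and contact force between the fingers and cover below 0.01 N).
It fails at once if the round box or the seal is moved by more than 20 mm (distance of any of round_box, seal from where it was at the start of the episode above 0.02 m).
It also fails if it takes over 58 s, if anything falls off the work surface, if the arm or the gripper's body presses on something with over 40 N, if the wrist force passes 120 N, or if a joint passes its speed limit or range.

ROBOT

A 6-joint arm with a two-finger parallel gripper is mounted at the origin on the work surface. World frame = base frame: x ahead of the robot, y to its left, z up, the work surface at z = 0. Lengths are in m, angles in rad, forces in N, time in s.
With the tool pointing down it reaches from about 0.275 to 0.825 m from the base axis. Payload 4.9 kg.
Tool frame: the origin (TCP) lies midway between the tips of the shut fingers; the grasp point (between the pads) lies 19 mm behind it (bot.grip_depth is the distance from the TCP to the grasp point, in m); z points along the fingers, y is the line along which they close (so a half turn about z gives the same grasp; the last joint's range is limited). The gripper opens to 85 mm and grips with 20 to 120 N. Pads are 22 mm wide; open, the fingers measure 114 mm over their backs; the gripper's body (76 mm by 85 mm) begins 54 mm behind the grasp point. The pads swing forward as they close: fully open they stand 13 mm farther back than shut.
Start: joints at [-1.372, 0.326, -0.193, 1.052, 0, 1.437], TCP at [0.18, -0.52, 0.231] pointing down, gripper open.
Joint ranges: [-2.65, 2.65], [-0.97, 1.79], [-1.3, 1.35], [-1.93, 2.1], [-1.47, 1.37], [-3.14, 3.14]. Speed limits (rad/s): [2.57, 2.57, 3.14, 3.14, 3.14, 3.14].

INTERFACE

Orientations are given as a unit quaternion [w, x, y, z].
In Python, from cell import bot gives the robot as it stands. Calls block until the motion is done:
- bot.move_pose(position, orientation): joint-space move of the TCP to a pose.
- bot.move_linear(position, speed=0.15, rotation=None, until_force=None): straight line of the TCP; rotation=None keeps the orientation; speed is the mean speed in m/s. With until_force (N) it stops when the force on the tool has changed by that much, and returns True; else False.
- bot.goto_joints(angles): joint-space move.
- bot.set_gripper(opening, grasp_force=None): opening from 0.0 (shut) to 1.0 (fully open); grasp_force is the grip in N (None keeps the last); returns when the fingers have stopped.
- bot.wait(seconds).
- bot.solve_ik(position, orientation): joint angles nearest the present ones, or None.
- bot.camera(name): name is "scene" or "top" or "wrist"; returns the picture (400x640x3 uint8, red, green, blue); there is no depth.
- bot.calibration(name): a dict with "mtx" (3x3 intrinsics, pixels), "k1" (the pictures are not rectified: a ray, as slopes to the right and down, at radius r is drawn at 1 + k1 r^2 times it, then the intrinsics apply), "extrinsics" (4x4, takes a point from world to camera coordinates); the wrist camera has in their place "hand_eye" (4x4, takes a point from camera to tool coordinates, whose origin is the TCP and whose axes are the flange's). Camera axes: x right, y down, z forward; pixel columns grow to the right and rows downward; lengths in m; the calibration is good to about 2 mm. A picture is of the moment at which its call begins: read the wrist's pose just before it. calibration takes no time and is no camera call.
A pose or a line that the arm cannot do raises bot.PlanningError and nothing moves.
- bot.close_job(): hands the job in; it is judged then, once.
Trained networks look in the newest picture that a camera, given by its name, has taken for a name from the list of things; names that differ only in an ending like _2 or _b are one class to them, and where a whole thing is asked for, a point or a joint stands for the part that bears it (a point fixed in the world has none). Each returns a list of dicts, best first, with "confidence" (0 to 1); they miss things now and then, are a little off and sometimes report something else, mostly with a low value. They report only what shows in the picture. A call takes as long as a camera call.
- bot.search_frame(camera, thing): "bbox" ([left, top, width, height] in pixels, round what is visible of it).
Readings, each from a call of its own:
- bot.read_clock(): time.
- bot.read_joint_positions(): joint angles.
- bot.read_joint_vel(): joint speeds.
- bot.read_joint_efforts(): joint torques, N m.
- bot.read_position(): TCP position.
- bot.read_tool_rot(): TCP orientation.
- bot.read_ft_force(): force on the tool from outside, world axes, zero at the start.
- bot.read_moment(): the same for the moment, N m.
- bot.read_gripper_width(): opening from 0.0 (shut) to 1.0 (fully open).
- bot.read_finger_force(): force on a finger pad.
Only numpy, scipy, OpenCV 4.12 (cv2) and the standard library are available. Lean on these libraries where they do the work, as an engineer would, in place of code of your own. Each camera call takes 0.05 s, during which the arm holds its last target. There are 200 camera calls.

## Working session

There is one attempt and no reset: what is moved stays moved. The work goes in short steps, each a Python script; the robot and the scene stay as the last script left them, time stands still between calls to the robot, and variables do not carry over. Pictures are saved under pics/ and viewed, at most 10 in all, crops included, and the job is handed in when it is done.

```bash
mkdir -p pics; ls; python3 - <<'E'
from cell import bot
import cv2, numpy as np
np.set_printoptions(precision=4,suppress=True)
a=bot.camera("top"); b=bot.camera("scene")
cv2.imwrite("pics/top.png",a[:,:,::-1]); cv2.imwrite("pics/scene.png",b[:,:,::-1])
for n in("top","scene"):
    print(n,bot.calibration(n))
    for t in("extractor","switch","cover","sheet","round_box","seal","tab","thumb_rest"):
        print(t,[(d["bbox"],round(d["confidence"],2)) for d in bot.search_frame(n,t)][:3])
print(bot.calibration("wrist"), bot.read_tool_rot(), bot.read_clock())
E
```

```text
pics
top {'mtx': array([[367.509 ,   0.    , 312.1758],
       [  0.    , 367.509 , 201.1385],
       [  0.    ,   0.    ,   1.    ]]), 'k1': -0.04715758561999487, 'extrinsics': array([[ 0.0247, -0.9996, -0.0128, -0.02  ],
       [-0.9957, -0.0234, -0.0898,  0.5371],
       [ 0.0894,  0.015 , -0.9959,  1.2695],
       [ 0.    ,  0.    ,  0.    ,  1.    ]])}
extractor [([258.9, 154.5, 100.5, 98.3], 0.71)]
switch [([273.2, 164.5, 25.1, 13.8], 0.58), ([292.4, 176.6, 58.5, 62.3], 0.4)]
cover [([294.8, 177.4, 54.2, 62.8], 0.87), ([299.9, 211.2, 16.7, 12.4], 0.69)]
sheet [([392.1, 170.6, 70.7, 84.2], 0.69), ([279.8, 164.7, 16.8, 14.1], 0.16)]
round_box [([182.4, 180.8, 27.7, 30.0], 0.8)]
seal [([200.8, 221.5, 15.2, 13.6], 0.45)]
tab [([302.7, 211.3, 10.5, 7.6], 0.42)]
thumb_rest [([293.5, 179.9, 58.5, 59.4], 0.8)]
scene {'mtx': array([[483.2949,   0.    , 312.9777],
       [  0.    , 483.2949, 199.5658],
       [  0.    ,   0.    ,   1.    ]]), 'k1': -0.07893387996995252, 'extrinsics': array([[ 0.8416,  0.54  ,  0.0135, -0.4193],
       [ 0.3529, -0.5307, -0.7706, -0.1084],
       [-0.4089
[... 189 characters left out ...]
.9, 69.6, 57.7], 0.9)]
sheet [([126.5, 267.8, 176.1, 131.8], 0.71)]
round_box [([383.0, 139.1, 21.0, 24.6], 0.64)]
seal [([346.2, 144.2, 15.8, 17.7], 0.75), ([273.7, 186.8, 66.3, 54.6], 0.62)]
tab [([272.5, 186.0, 67.4, 57.7], 0.51), ([301.7, 183.9, 12.7, 11.2], 0.41)]
thumb_rest [([275.5, 183.2, 66.9, 62.2], 0.56)]
{'mtx': array([[278.3405,   0.    , 319.4968],
       [  0.    , 278.3405, 198.7636],
       [  0.    ,   0.    ,   1.    ]]), 'k1': 0.004561209993646425, 'hand_eye': array([[ 0.0006, -0.9633, -0.2685,  0.0684],
       [ 1.    ,  0.0006,  0.0003,  0.0004],
       [-0.0001, -0.2685,  0.9633, -0.1433],
       [ 0.    ,  0.    ,  0.    ,  1.    ]])} [0.     0.9862 0.1656 0.    ] 0.9
```

```bash
python3 -c "
import cv2
t=cv2.imread('pics/top.png')[130:280,150:480]; s=cv2.imread('pics/scene.png')
cv2.imwrite('pics/topc.png',cv2.resize(t,None,fx=2.4,fy=2.4,interpolation=cv2.INTER_CUBIC))"
```

```text
(no output)
```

View pics/topc.png

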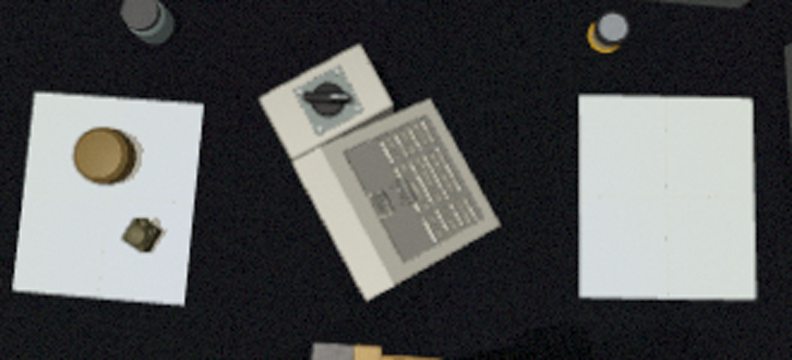

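View pics/scene.png

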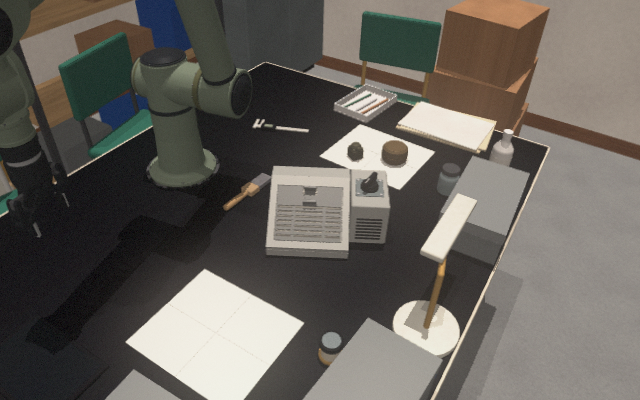

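The top picture shows the extractor with its housing at upper left, its slope facing lower right and its bar horizontal. The empty sheet is on the robot's right, with crop corners (579,94), (752,97), (757,299) and (579,298). The box and seal are on the left sheet. Next I fit the poses.

```bash
cat > h.py <<'E'
from cell import bot
import cv2, numpy as np
from scipy.optimize import least_squares
from scipy.spatial.transform import Rotation as R
np.set_printoptions(precision=4,suppress=True)
def quat(M):
    q=R.from_matrix(M).as_quat(); return np.r_[q[3],q[:3]]
def qmat(q): return R.from_quat(np.r_[q[1:],q[0]]).as_matrix()
def proj(P,K,k1,T):
    p=np.atleast_2d(P)@T[:3,:3].T+T[:3,3]
    return cv2.projectPoints(p,np.zeros(3),np.zeros(3),K,np.array([k1,0,0,0,0.]))[0][:,0]
def cam(n,tp=None,tr=None):
    c=bot.calibration(n)
    if n!="wrist": T=c["extrinsics"]
    else:
        W=np.eye(4); W[:3,:3]=qmat(tr); W[:3,3]=tp
        T=np.linalg.inv(W@c["hand_eye"])
    return c["mtx"],c["k1"],T
def pose(p,P):   # p=(x,y,yaw)
    c,s=np.cos(p[2]),np.sin(p[2]); P=np.atleast_2d(P)
    return np.c_[p[0]+c*P[:,0]-s*P[:,1], p[1]+s*P[:,0]+c*P[:,1], P[:,2]]
def fit(P,uv,C,p0):
    r=least_squares(lambda p:(proj(pose(p,P),*C)-uv).ravel(),p0,loss="soft_l1")
    return r.x,(proj(pose(r.x,P),*C)-uv)
E
python3 - <<'E'
from h import *
C=cam("top")
P=np.array([[107,-155,134],[-50,-155,134],[-50,-55,134],[-107,-55,34],[-107,155,34],[107,155,134],[107,-55,134]])/1e3
uv=np.array([[260,98],[360,44],[393,107],[432,98],[500,225],[367,300],[295,160]])/2.4+[150,130]
e,r=fit(P,uv,C,[.55,0,2.03]); print("ext",e,e[2]*57.3); print(r)
S=np.array([[.15,.13,.0015],[.15,-.13,.0015],[-.15,-.13,.0015],[-.15,.13,.0015]])
uv=np.array([[579,94],[752,97],[757,299],[579,298]])/2.4+[150,130]
s,r=fit(S,uv,C,[.5,-.4,0]); print("sheet",s); print(r)
# check in scene cam
C2=cam("scene"); print(proj(pose(e,P),*C2)); print(proj(pose(s,S),*C2)); print("grip",pose(e,[.025,-.105,.158]),proj(pose(e,[.025,-.105,.158]),*C2))
np.savez("fit.npz",e=e,s=s)
E
```

```text
ext [0.5424 0.0002 2.0926] 119.90708774531019
[[-0.4225 -0.3215]
 [ 0.3564 -0.5819]
 [ 1.2268 -0.2631]
 [-0.637   0.4334]
 [ 0.1163  0.0467]
 [ 0.2205  0.0545]
 [-0.6672  0.6981]]
sheet [ 0.5113 -0.4216  0.0106]
[[ 0.2256  0.5615]
 [-0.2854  0.3343]
 [-0.5592 -0.2528]
 [ 0.6236 -0.6057]]
[[385.6971 169.6001]
 [389.9635 206.7306]
 [349.7673 205.0602]
 [347.5122 249.7244]
 [264.9193 246.0459]
 [272.8229 165.1031]
 [349.1821 168.1141]]
[[303.8922 321.9641]
 [231.0061 414.5827]
 [124.648  341.8911]
 [203.8284 268.311 ]]
grip [[0.6209 0.0743 0.158 ]] [[369.4584 179.9785]]
```

```bash
python3 - <<'E'
from h import *
f=np.load("fit.npz"); e=f["e"]
g=pose(e,[.025,-.105,.158])[0]; m=pose(e,[-.025,.05,.082])[0]; print(g,m)
def down(yaw): # tool y at yaw
    y=np.array([np.cos(yaw),np.sin(yaw),0]); z=np.array([0,0,-1.]); return np.c_[np.cross(y,z),y,z]
bar=e[2]+np.pi/2+np.pi/3
for k in (np.pi/2,-np.pi/2):
  for d in (0,-np.pi/3):
    print(k,d,bot.solve_ik([g[0],g[1],.148],quat(down(bar+k+d))))
c=(g+m)/2; q=None
for k in (np.pi/2,-np.pi/2):
    try: bot.move_pose([c[0],c[1],.33],quat(down(bar+k))); break
    except bot.PlanningError as x: print(k,x)
p,q=bot.read_position(),bot.read_tool_rot(); im=bot.camera("wrist"); print(k,p,q,bot.read_clock())
for t in("switch","tab","thumb_rest"): print(t,[(d["bbox"],round(d["confidence"],2)) for d in bot.search_frame("wrist",t)][:2])
np.savez("w1.npz",p=p,q=q); cv2.imwrite("pics/w1.png",im[:,:,::-1])
C=cam("wrist",p,q)
P=np.array([[107,-155,134],[-50,-155,134],[-50,-55,134],[-107,-55,34],[-107,155,34],[107,155,134],[107,-55,134],[25,-105,168],[-25,50,82]])/1e3
print(proj(pose(e,P),*C))
E
```

```text
[0.6209 0.0743 0.158 ] [ 0.5115 -0.0463  0.082 ]
1.5707963267948966 0 [ 0.0011  0.5258 -0.103   0.9419  0.      1.5736]
1.5707963267948966 -1.0471975511965976 [ 0.0011  0.5258 -0.103   0.9419  0.      2.6208]
-1.5707963267948966 0 [ 0.0011  0.5258 -0.103   0.9419  0.     -1.568 ]
-1.5707963267948966 -1.0471975511965976 [ 0.0011  0.5258 -0.103   0.9419  0.     -0.5208]
1.5707963267948966 [0.5662 0.0131 0.3298] [-0.      0.7082  0.706  -0.0002] 3.325
switch [([351.5, 99.0, 36.9, 56.3], 0.72)]
tab [([241.5, 170.6, 30.9, 29.4], 0.7), ([201.5, 142.8, 150.7, 114.8], 0.3)]
thumb_rest [([200.0, 144.8, 152.9, 119.0], 0.73)]
[[371.3405  35.2603]
 [430.2737 160.5472]
 [357.6281 200.1073]
 [365.7626 212.2012]
 [259.8923 268.9393]
 [147.7062 176.1599]
 [292.777   84.8808]
 [370.396  127.3768]
 [282.1593 210.6206]]
```

View pics/w1.png

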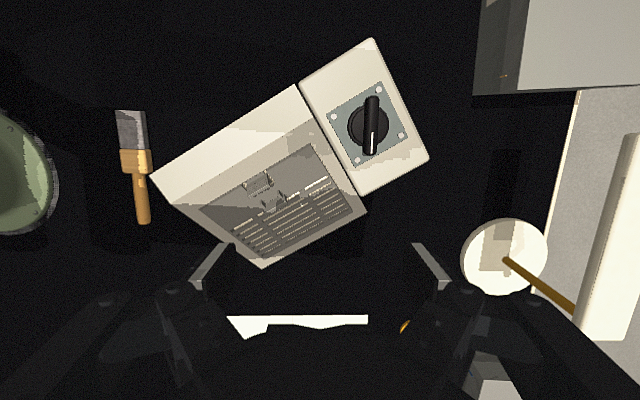

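The wrist picture shows the housing corners at (373,38), (429,159) and (364,196), the slope corners at (367,211) and (262,268), the back left corner at (150,176) and the bar centre at (371,126). The prediction agrees to within a few pixels, so I refit and turn the switch.

```bash
python3 - <<'E'
from h import *
f=np.load("fit.npz"); w=np.load("w1.npz"); C=cam("wrist",w["p"],w["q"])
P=np.array([[107,-155,134],[-50,-155,134],[-50,-55,134],[-107,-55,34],[-107,155,34],[107,155,134],[107,-55,134],[25,-105,168]])/1e3
uv=np.array([[373,38],[429,159],[364,196],[367,211],[262,268],[150,176],[298,84],[371,126]])
e,r=fit(P,uv,C,f["e"]); print(f["e"],e); print(r)
e=(f["e"]+3*e)/4; np.savez("fit.npz",e=e,s=f["s"],e0=f["e"]) 
g=pose(e,[.025,-.105,.158])[0]
y=np.array([np.cos(e[2]+4*np.pi/3),np.sin(e[2]+4*np.pi/3),0]); z=np.array([0,0,-1.]); q=quat(np.c_[np.cross(y,z),y,z])
print(g)
bot.move_pose([g[0],g[1],.20],q)
print(bot.move_linear([g[0],g[1],.148],.08,until_force=8))
bot.set_gripper(0.0,40); print("w",bot.read_gripper_width(),bot.read_ft_force(),bot.read_position())
j=np.array(bot.read_joint_positions()); j[5]+=np.radians(60); bot.goto_joints(j)
print(bot.read_moment(),bot.read_ft_force(),bot.read_finger_force())
bot.set_gripper(1.0); print(bot.read_ft_force())
p=np.array(bot.read_position()); bot.move_linear([p[0],p[1],.24],.15)
p,q=bot.read_position(),bot.read_tool_rot(); im=bot.camera("wrist"); print(p,q,bot.read_clock())
np.savez("w2.npz",p=p,q=q); cv2.imwrite("pics/w2.png",im[:,:,::-1])
C=cam("wrist",p,q); print(proj(pose(e,P),*C))
E
```

```text
[0.5424 0.0002 2.0926] [0.545  0.0013 2.0969]
[[ 0.1081 -4.1871]
 [ 3.4291  0.1191]
 [-4.2395  3.0728]
 [ 0.5274  0.3509]
 [-0.2456  0.582 ]
 [-0.2793 -0.0268]
 [-3.428  -0.0855]
 [ 1.5916  0.0272]]
[0.6226 0.0753 0.158 ]
False
w 0.1421121519114827 [-3.9295 -0.0502  4.2521] [0.6221 0.0753 0.1483]
[ 0.1971  0.9814 -0.1717] [-2.848   1.0641  3.0159] 40.98970949649811
[ 0.3818  0.3738 -0.188 ]
[0.6216 0.0753 0.2392] [-0.0003  0.9657  0.2595 -0.001 ] 8.0917
[[226.0405 141.5567]
 [405.3289 141.68  ]
 [396.6945 246.3647]
 [419.7688 213.4237]
 [406.3567 344.471 ]
 [249.6203 410.319 ]
 [235.3128 246.222 ]
 [319.6096 207.7943]]
```

View pics/w2.png

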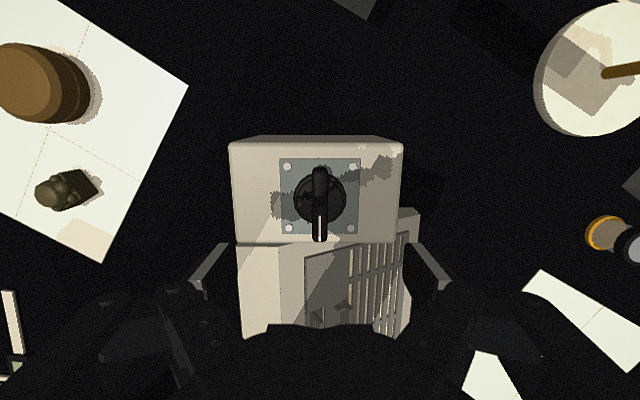

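The picture shows the bar vertical at x≈320, square to the housing edges, so the switch is off. Next I plan the cover path.

```bash
cat >> h.py <<'E'
f=np.load("fit.npz"); e=f["e"]; s=f["s"]
ex=np.array([np.cos(e[2]),np.sin(e[2]),0]); ey=np.array([-ex[1],ex[0],0]); ez=np.array([0,0,1.])
def Rc(deg): # cover rotation at slope angle
    t=np.radians(deg); u=np.cos(t)*ex+np.sin(t)*ez; return np.c_[u,ey,np.cross(u,ey)]
R0=Rc(30); O0=pose(e,[-.025,.05,.082])[0]-R0[:,2]*.009   # fitted cover origin
def cover_swing(th,shift,draw=0):
    L=O0+R0@[-.075,0,.006]; Rr=Rc(30+th)
    return L+R0[:,0]*shift+Rr[:,0]*draw-Rr@[-.075,0,.006],Rr
def tool(O,Rr,off,sg):  # TCP at cover point off; tool y = sg*cover x, z = -cover z
    y=sg*Rr[:,0]; z=-Rr[:,2]; return O+Rr@np.array(off), quat(np.c_[np.cross(y,z),y,z])
def flat(x,y,z,yaw):
    return np.array([x,y,z]),R.from_euler('z',yaw).as_matrix()
E
cat > plan.py <<'E'
from h import *
off=[.0425,0,.0135]
way=[(O0+R0[:,2]*.09,R0),(O0,R0),cover_swing(12,.0025),cover_swing(12,.0025,.016)]
o,r=way[-1]; way.append((o+ez*.15,r))
for sg in(1,-1):
    print(sg)
    for w in way: print(w[0],bot.solve_ik(*tool(*w,off,sg)))
    for k in range(4):
        w=flat(s[0],s[1],.02,s[2]+k*np.pi/2); print("place",k,bot.solve_ik(*tool(*w,off,sg)))
E
python3 plan.py
```

```text
1
[ 0.5339 -0.0807  0.1521] [-0.4215  0.6237  0.0293  1.4144  0.2966 -1.013 ]
[ 0.5113 -0.0418  0.0742] [-0.3765  0.6418 -0.1581  1.196   0.3154 -0.9702]
[ 0.5143 -0.047   0.0889] [-0.4398  0.7866  0.0433  1.4646  0.391  -1.0953]
[ 0.5084 -0.0367  0.0996] [-0.4289  0.7593  0.0195  1.4644  0.3974 -1.0858]
[ 0.5084 -0.0367  0.2496] [-0.4289  0.636   0.1931  1.7614  0.3974 -1.0858]
place 0 [-0.7562  0.758   0.0062  0.8189  0.      0.804 ]
place 1 [-0.7544  0.6632 -0.1858  0.7218  0.     -0.765 ]
place 2 [-0.8499  0.6551 -0.2021  0.7136  0.     -2.4313]
place 3 [-0.8434  0.7499 -0.0104  0.8105  0.      2.2876]
-1
[ 0.5339 -0.0807  0.1521] [-0.4215  0.6237  0.0293  1.4144  0.2966  2.1286]
[ 0.5113 -0.0418  0.0742] [-0.3765  0.6418 -0.1581  1.196   0.3154  2.1714]
[ 0.5143 -0.047   0.0889] [-0.4398  0.7866  0.0433  1.4646  0.391   2.0463]
[ 0.5084 -0.0367  0.0996] [-0.4289  0.7593  0.0195  1.4644  0.3974  2.0558]
[ 0.5084 -0.0367  0.2496] [-0.4289  0.636   0.1931  1.7614  0.3974  2.0558]
place 0 [-0.7562  0.758   0.0062  0.8189  0.     -2.3376]
place 1 [-0.7544  0.6632 -0.1858  0.7218  0.      2.3766]
place 2 [-0.8499  0.6551 -0.2021  0.7136  0.      0.7103]
place 3 [-0.8434  0.7499 -0.0104  0.8105  0.     -0.8539]
```

```bash
python3 - <<'E'
from h import *
off=[.0425,0,.0135+.075]
bot.move_pose(*tool(O0,R0,off,-1))
p,q=bot.read_position(),bot.read_tool_rot(); im=bot.camera("wrist"); print(p,q,bot.read_clock())
np.savez("w3.npz",p=p,q=q); cv2.imwrite("pics/w3.png",im[:,:,::-1])
for t in("tab","thumb_rest","cover"): print(t,[(d["bbox"],round(d["confidence"],2)) for d in bot.search_frame("wrist",t)][:2])
C=cam("wrist",p,q)
L=np.array([[69,16,29],[69,-16,29],[64,16,29],[24,18,29],[24,-18,29],[31,18,29],[31,-18,29],[75,85,11],[75,-85,11],[-75,85,11],[-75,-85,11]])/1e3
print(proj(O0+L@R0.T,*C))
cv2.imwrite("pics/w3c.png",cv2.resize(im[60:360,120:520,::-1],None,fx=2,fy=2))
E
```

```text
[ 0.5152 -0.0482  0.1716] [-0.2501  0.9329  0.2503 -0.0672] 8.8917
tab [([275.1, 185.3, 32.1, 47.9], 0.97)]
thumb_rest [([278.2, 100.7, 196.4, 196.5], 0.92)]
cover [([277.4, 93.9, 198.0, 202.2], 0.6)]
[[285.1474 233.141 ]
 [283.7389 193.5293]
 [291.5401 233.1406]
 [342.6193 235.516 ]
 [343.6913 190.9489]
 [333.6921 235.5147]
 [334.3508 190.9485]
 [283.4025 295.9652]
 [275.4783  97.9944]
 [448.2426 296.0665]
 [476.6127  97.8658]]
```

View pics/w3c.png

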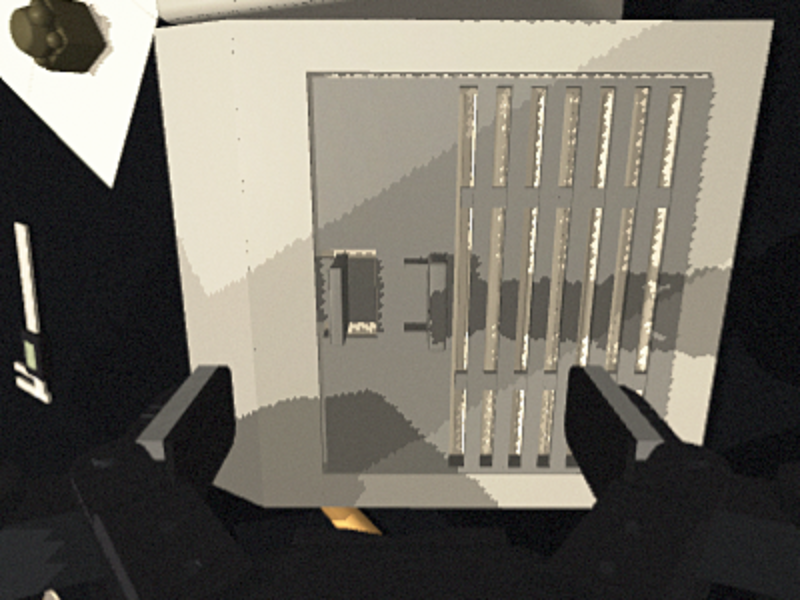

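The crop shows the cover's corners at (310,74), (712,74) and (323,472), and the rest and tab where predicted to about 1 px. I pinch now.

```bash
python3 - <<'E'
from h import *
off=[.0425,0,.0145]
p,q=tool(O0,R0,off,-1)
print(bot.move_linear(p,.08,until_force=8),bot.read_position()-p)
f0=np.array(bot.read_ft_force())
bot.set_gripper(0.0,40)
df=np.array(bot.read_ft_force())-f0
print("w mm",bot.read_gripper_width()*85,bot.read_finger_force(),"dF in cover axes",R0.T@df,R0.T@(bot.read_position()-p),bot.read_clock())
im=bot.camera("wrist"); cv2.imwrite("pics/w4.png",im[100:320,200:460,::-1].repeat(2,0).repeat(2,1))
E
```

```text
False [ 0.0005 -0.0003  0.0003]
w mm 33.74970110559671 42.87206053733826 dF in cover axes [-0.7888 -0.5893  6.0852] [-0.0006 -0.0004  0.0009] 10.6333
```

View pics/w4.png

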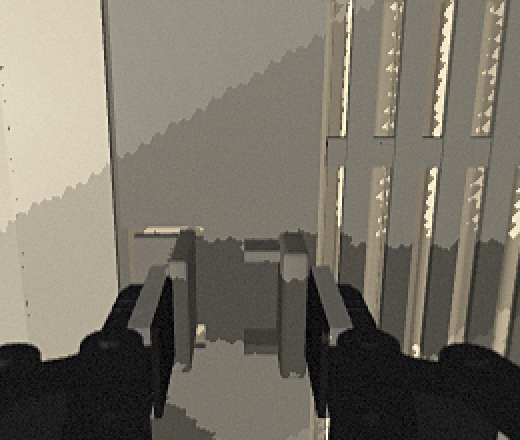

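The fingers hold the tab and the rest, and the tab is fully in (about 35 mm). Next comes the swing and draw.

```bash
python3 - <<'E'
from h import *
off=[.0425,0,.0145]
f0=np.array(bot.read_ft_force())
def go(w,sp=.05):
    p,q=tool(*w,off,-1); bot.move_linear(p,sp,rotation=q)
    print(R0.T@(np.array(bot.read_ft_force())-f0),round(bot.read_finger_force(),1),R0.T@(bot.read_position()-p)*1e3,bot.read_clock())
for th in (3,6,9,12): go(cover_swing(th,.0025*th/12))
for d in (.006,.012,.018): go(cover_swing(12,.0025,d))
o,r=cover_swing(12,.0025,.018)
go((o+ez*.03,r)); go((o+ez*.16,r),.15)
print(bot.read_gripper_width()*85)
cv2.imwrite("pics/w5.png",bot.camera("scene")[:,:,::-1][80:330,150:480].repeat(2,0).repeat(2,1))
E
```

```text
[-0.2726  0.8105 -4.3297] 42.1 [-0.9295  0.1623 -0.2672] 10.9583
[-1.1949  0.0051 -4.0786] 42.1 [-0.5371  0.0846 -0.3859] 11.2333
[-0.6468  0.006  -4.6794] 42.0 [-0.1626  0.0814 -0.4371] 11.5083
[-0.414   0.7966 -5.305 ] 41.9 [-0.0916  0.0807 -0.4342] 11.775
[ 0.489  -0.5389 -8.9159] 42.1 [ 0.9458 -0.0059 -0.2113] 12.0417
[ 0.6271 -0.0386 -7.2854] 42.1 [ 0.4179 -0.0514  0.0526] 12.3083
[ 0.0834 -0.9529 -8.1945] 42.1 [ 0.2364 -0.0452  0.1473] 12.575
[ 0.3104  0.9867 -8.2564] 42.1 [-0.0356  0.0338 -0.0387] 13.325
[ 0.9007  0.2946 -8.4882] 42.1 [-0.2263  0.1969 -0.7905] 14.3417
33.85330050587733
```

View pics/w5.png

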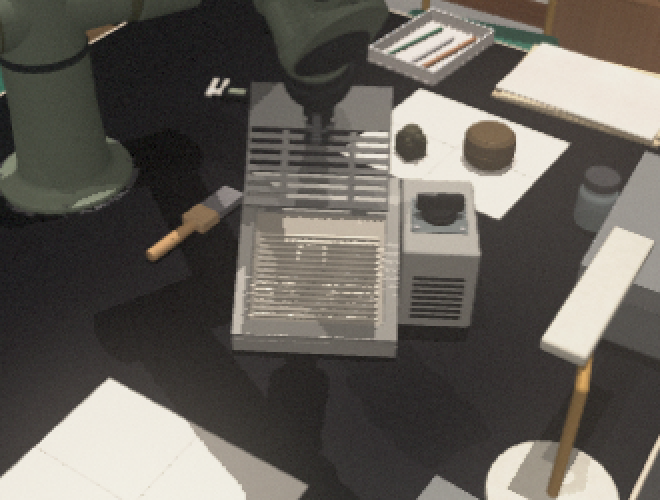

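The cover is off in the gripper with the recess exposed, and the bar is square. I carry it to the sheet, with a look just before setting it down.

```bash
python3 - <<'E'
from h import *
off=[.0425,0,.0145]; yaw=s[2]+np.pi/2
p,q=tool(*flat(s[0],s[1],.20,yaw),off,-1); bot.move_pose(p,q); print(bot.read_clock(),bot.read_finger_force())
p,q=tool(*flat(s[0],s[1],.025,yaw),off,-1); bot.move_linear(p,.15,rotation=q); bot.wait(.3)
print(bot.read_position()-p,bot.read_ft_force(),bot.read_clock())
cv2.imwrite("pics/w6.png",np.vstack([bot.camera("scene")[200:400,60:380],bot.camera("top")[120:320,300:620]])[:,:,::-1])
E
```

```text
15.7417 41.90737724304199
[ 0.0002 -0.0002  0.0006] [ 0.6312  0.5261 -0.7972] 17.3583
```

View pics/w6.png

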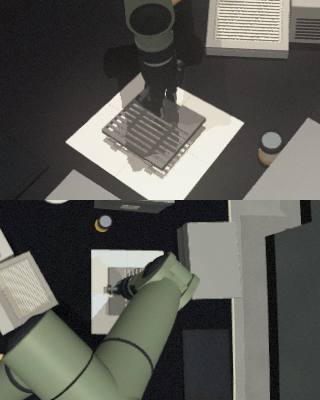

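The cover hovers level over the middle of the sheet. I lower and release it.

```bash
python3 - <<'E'
from h import *
off=[.0425,0,.0145]; yaw=s[2]+np.pi/2
p,q=tool(*flat(s[0],s[1],-.002,yaw),off,-1)
print(bot.move_linear(p,.02,rotation=q,until_force=4)); c=np.array(bot.read_position()); print(c-p,bot.read_ft_force())
bot.set_gripper(1.0); print(bot.read_ft_force(),bot.read_clock())
bot.move_linear([c[0],c[1],.20],.1); print(bot.read_ft_force())
bot.goto_joints([0.3,0.326,-0.193,1.052,0,1.437]); bot.wait(.3); print(bot.read_clock())
a=bot.camera("top"); b=bot.camera("scene")
A=cv2.resize(a[150:270,370:490],None,fx=3,fy=3,interpolation=cv2.INTER_CUBIC)
B=cv2.resize(b[120:400,100:440],(437,360)); cv2.imwrite("pics/w7.png",np.hstack([A,B])[:,:,::-1])
E
```

```text
True
[-0.0001  0.      0.0053] [-0.0402  0.4009  4.7952]
[ 0.1763 -0.5309 -0.1675] 19.0167
[ 0.1958  0.4454 -0.0345]
23.4917
```

View pics/w7.png

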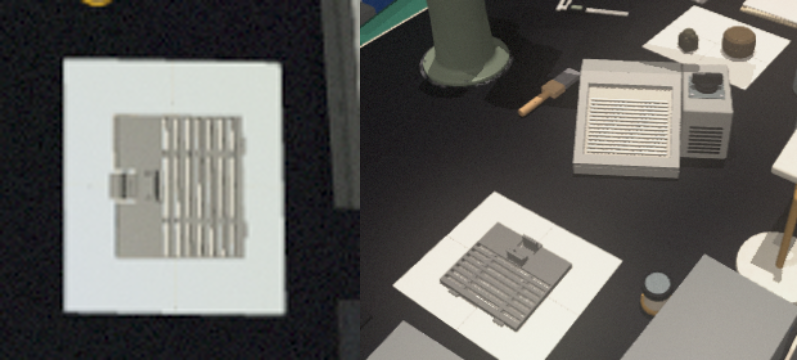

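The cover lies flat, right way up and well inside the sheet (about (113–245, 113–257) within sheet edges (63–285, 58–315)). The switch bar is square across, and the arm is clear.

```bash
python3 -c "
from cell import bot
print(bot.close_job())"
```

```text
the job is handed in; nothing more can be done
None
```

I turned the extractor off and set the cover flat, right way up and well inside the empty sheet. The round box and seal were not touched, and I handed the job in at about 24 s of the 58 s allowed; no verdict came back.

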